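# Let the ratchet press's head down onto a disc spring and drop the pawl back in

### The job

The small ratchet press holds its heavy ram up on the pawl: swing the red pawl lever over to lift the pawl, ease the blue crank handle a little the raising way so that the trapped pawl springs clear of its tooth, and keep the weight in your hand. Still holding the handle, let the drum turn back slowly, never letting it run, until the rubber tip stands on the disc spring on the plate with the ram's own weight, put down gently and not forced. Then let go of the crank and swing the red lever back so that the pawl drops among the teeth again, with the disc spring still under the tip and the other things on the bench left alone.

Things in the scene. Friction and masses are not known exactly. Their poses are not given: they have to be found in the camera images.
- press: Bench ratchet press (arbor press), dark grey, 200 x 130 mm foot, 198 mm tall; the ram sticks up out of it, its top 280 mm above the bench at the start (go round or over it). Its x, y, z are used below for all parts of it; z is up. Origin: under the drum shaft, on the bench. The shaft is level, along y, 150 mm up. The ram stands at x = +44 mm, y = 0; crank on the +y side, ratchet wheel, pawl and red lever on the -y side. It is bolted down; its place and yaw differ each time.
- crank_axis (a point): Point on the shaft's axis in the middle plane of the crank handle (86 mm from the press's middle plane towards +y). The handle circles about it in the press's x-z plane at a radius of 55 mm.
- grip: Blue knurled crank handle: cylinder 24 mm in diameter, 60 mm long, along the press's y, spinning freely on its pin; origin at its centre. Starts at the upper -x side of the shaft (40 degrees from straight up): from above it can be pinched across the press's x and carried round without turning the hand. Crank arm 37 mm from its centre. The ram pulls it the lowering way with roughly 7 to 11 N.
- drum (a joint): Turning of drum, ratchet wheel and crank as one, rad. 0 at the start; + lets the ram down by 30 mm per rad (the top of the wheel and the handle at its top go to the press's +x); - raises it. It turns easily, so the ram falls when it is held by neither hand nor pawl. Runs from -0.9 to 1.6.
- wheel (a point): Centre of the ratchet wheel: 12 hooked teeth, root radius 33 mm, tip radius 40 mm, 12 mm thick, axis along the press's y.
- nose (a point): Centre of the round nose (6 mm in diameter) of the brass pawl, which lies level over the wheel and points to -x, 55 mm from its pin. 36 mm from wheel when it sits in a gap between teeth, up to 43 mm when it lies on a tooth, about 60 mm when it is lifted clear. While a tooth leans on it under the ram's weight it is trapped by the tooth's hook and friction; turning the drum some 0.1 rad the raising way frees it.
- lever (a joint): Red-knobbed pawl lever, rad: 0 = in (leans 0.4 rad to the press's -x, pawl pressed down into the wheel by a light spring), 0.8 = out (leans 0.4 rad to +x, pawl pulled up by the same spring as soon as it is free). It is stiff and stays where it is left; about 3 N at the knob moves it.
- knob (a point): Centre of the red ball knob (22 mm in diameter) on the pawl lever, 62 mm above the pivot along the lever's 8 mm rod.
- lever_pivot (a point): Pivot of the pawl lever on the pawl pin; the knob swings about it in the press's x-z plane at a radius of 62 mm.
- ram: Steel ram, 26 mm square bar 175 mm long, origin at the centre of its lower end, sliding straight up and down; mass about 1.6 kg (differs by some 20 percent). In its lower end a screwed spindle with a black rubber tip (28 mm across). The spindle is screwed in or out differently each time: the tip's flat underside hangs 36 to 54 mm under the ram's lower end, so the height at which it meets the disc must be felt. At the start the tip is 12 to 31 mm above the disc.
- disc: Beryllium-copper disc spring, copper-coloured, 60 mm across, 6 mm high, loose on the aluminium fixture plate (top 32 mm above the bench) under the tip. Origin at the centre of its underside. Delicate: it must not be pressed with much more than the ram's weight (about 16 N); harm comes at 45 N. Keep it where it is.
- wing_nut: Bystander: large grey titanium wing nut, 82 mm span, 34 mm high, standing on the bench. Origin at the centre of its underside.
- spare_disc: Bystander: second disc spring, 60 mm across, 6 mm high, flat on the bench. Origin at the centre of its underside.
- vial_rack: Bystander: clear polycarbonate rack with eight capped vials, 60 x 130 mm, 55 mm high. Origin at the centre of its underside.

How it is judged:
By the outcome, as a careful person would: the job done as asked, in the order asked, and still so for the second after the job is handed in, with the robot touching nothing.
It also fails if it takes over 69 s, if anything falls off the work surface, if the arm or the gripper's body presses on something with over 40 N, if the wrist force passes 120 N, or if a joint passes its speed limit or range.

### The arm

A 6-joint arm with a two-finger parallel gripper is mounted at the origin on the work surface. World frame = base frame: x ahead of the robot, y to its left, z up, the work surface at z = 0. Lengths are in mm, angles in rad, forces in N, time in s.
With the tool pointing down it reaches from about 350 to 875 mm from the base axis. Payload 4.2 kg.
Tool frame: the origin (TCP) lies midway between the tips of the shut fingers; the grasp point (between the pads) lies 19 mm behind it (arm.grip_point_offset is the distance from the TCP to the grasp point, in mm); z points along the fingers, x is the direction in which the jaws open and shut, and the axes are right-handed (so a half turn about z gives the same grasp; the last joint's range is limited). The gripper opens to 85 mm and grips with 20 to 120 N. Pads are 22 mm wide; open, the fingers measure 114 mm over their backs; the gripper's body (76 mm by 85 mm) begins 54 mm behind the grasp point. The pads swing forward as they close: fully open they stand 13 mm farther back than shut.
Start: joints at [-0.943, 0.385, 0.008, 0, -1.194, -0.259], TCP at [225.324, -582.948, 231.312] pointing down, gripper open.
Joint ranges: [-3.14, 3.14], [-1.21, 2.06], [-1.07, 1.41], [-3.16, 2.05], [-2.99, -0.16], [-3.1, 3.1]. Speed limits (rad/s): [2.79, 2.79, 3.14, 3.14, 3.14, 3.14].

### API

Orientations are given as a unit quaternion [x, y, z, w].
In Python, from bench import arm gives the robot as it stands.
- The arm moves only by the tool move_arm, never from a script. Its argument "targets" is a list of rows, each a list of 7 numbers: the shift along the tool's x, y, z in cm, then the turn, a rotation vector about the tool's x, y, z in degrees, then the closure in counts, from 0 (fully open) to 255 (shut). In form: [[x, y, z, wx, wy, wz, grip], ...]. A call has 1 to 20 rows; each row is the pose to reach, as a shift and turn from the pose commanded when the call began, along the tool's axes at that moment; what a row does not reach only later rows make up. A row lasts 1/8 s, in which the tool goes at most 62.5 mm and 10.7 degrees, less where a joint would pass 70% of its speed; a pose out of reach is approached as far as the arm can. A call with a gripper value outside its range is refused whole. The fingers move at their own pace and stop on an object; the grip force is fixed at half the most. Time passes only in rows, so rows that repeat a pose let the fingers close. It gives the time, the measured TCP pose, the force and the opening at its end, in the units of the state.
- arm.read_state(): the state, without advancing time (a new reading comes with each control period).
- arm.get_image(name): name is "scene" or "top"; returns (picture, depth): 400x640x3 uint8, blue, green, red; 400x640 float32, mm along the optical axis (not along the pixel's ray), 0 where there is no reading.
- arm.camera_params(name): a dict with "mtx" (3x3 intrinsics, pixels), "world_to_cam" (4x4, takes a point from world to camera coordinates). Camera axes: x right, y down, z forward; pixel columns grow to the right and rows downward; lengths in mm; the calibration is good to about 2 mm. A picture is of the moment at which its call begins. camera_params takes no time and is no camera call.
- arm.job_done(): hands the job in, once; it reports no verdict.
Trained networks look in the newest picture that a camera, given by its name, has taken for a name from the list of things; names that differ only in an ending like _2 or _b are one class to them, and where a whole thing is asked for, a point or a joint stands for the part that bears it (a point fixed in the world has none). Each returns a list of dicts, best first, with "score" (0 to 1); they miss things now and then, are a little off and sometimes report something else, mostly with a low value. They report only what shows in the picture. A call takes as long as a camera call.
- arm.search_frame(thing, camera): "bbox" ([left, top, right, bottom] in pixels, round what is visible of it).
- arm.tip_of(thing, camera): "uv" ([column, row] in pixels: a listed point, or the origin of a listed thing).
The state is a dict: "clock": time; "joints": joint angles; "joint_vel": joint speeds; "joint_efforts": joint torques, N m; "position": TCP position; "ee_rot": TCP orientation; "contact_force": force on the tool from outside, world axes, zero at the start; "wrist_torque": the same for the moment, N m; "gripper_width": finger opening in mm.
Only numpy, scipy, OpenCV 4.12 (cv2) and the standard library are available. Lean on these libraries where they do the work, as an engineer would, in place of code of your own. Each camera call takes 0.05 s, during which the arm holds its last target.

## Working session

There is one attempt and no reset: what is moved stays moved. The work goes in short steps, Python scripts to look and compute and a tool call to move; the robot and the scene stay as the last step left them, time stands still between calls to the robot, and variables do not carry over. Pictures are saved under pics/ and viewed, and the job is handed in when it is done.

Besides the shell and the picture viewer there is one more tool, called after "Call:" as name(argument=value, ...) on one line, values as JSON. move_arm: Moves the arm, as the interface text tells. Its arguments: {"type":"object","properties":{"targets":{"type":"array","items":{"type":"array","items":{"type":"number"}}}},"required":["targets"]}

```bash
ls; mkdir -p pics; python3 - <<'E'
from bench import arm
import cv2,numpy as np
s=arm.read_state();print(s)
for c in("scene","top"):
    im,d=arm.get_image(c);cv2.imwrite(f"pics/{c}0.png",im);np.save(f"{c}0.npy",d)
    p=arm.camera_params(c);print(c,p["mtx"].tolist(),np.round(p["world_to_cam"],4).tolist())
    for t in("crank_axis","grip","wheel","nose","knob","lever_pivot","ram","disc","press"):
        r=arm.tip_of(t,c);print(t,[(np.round(q["uv"],1).tolist(),round(q["score"],2)) for q in r[:2]])
print(arm.read_state()["clock"])
E
```

```text
pics
{'clock': 0.0, 'joints': array([-9.43375571e-01,  3.85581144e-01,  6.61598739e-03, -5.20349345e-04,
       -1.19400753e+00, -2.58600579e-01]), 'joint_vel': array([-0.00022173, -0.00119141, -0.00077077,  0.00118151,  0.00060195,
        0.00079653]), 'joint_efforts': array([ 4.22738258e-04, -3.92292666e+01,  1.88408464e+01,  4.18643296e+00,
       -4.68039842e-03,  4.86446893e-06]), 'position': array([ 225.13022254, -582.40997075,  230.19973141]), 'ee_rot': array([ 5.65536508e-01,  8.24722508e-01,  5.93124663e-04, -9.43827728e-04]), 'contact_force': array([-0.69478048, -0.18854309,  0.08368823]), 'wrist_torque': array([-0.07624749,  0.01970988, -0.03973554]), 'gripper_width': 85.25391445296596}
scene [[454.1182300530292, 0.0, 317.8916948154778], [0.0, 454.1182300530292, 199.85666157924203], [0.0, 0.0, 1.0]] [[0.1309, 0.9914, 0.0087, -158.1264], [0.6091, -0.0735, -0.7897, -234.4999], [-0.7822, 0.1087, -0.6134, 1602.4744], [0.0, 0.0, 0.0, 1.0]]
crank_axis [([319.9, 197.3], 0.67), ([281.6, 250.3], 0.17)]
grip []
wheel [([265.6, 193.1], 0.56), ([347.1, 246.0], 0.21)]
nose [([265.8, 184.1], 0.46)]
knob [([238.0, 170.2], 0.92), ([238.0, 194.2], 0.25)]
lever_pivot [([239.0, 194.9], 0.76), ([264.8, 192.8], 0.37)]
ram [([277.4, 220.3], 0.98)]
disc [([281.0, 249.6], 0.74)]
press [([287.0, 239.5], 0.74)]
top [[410.37755392317905, 0.0, 321.55998646477804], [0.0, 410.37755392317905, 204.13845258440028], [0.0, 0.0, 1.0]] [[-0.1705, -0.9854, 0.0012, 144.8284], [-0.961, 0.166, -0.2213, 614.546], [0.2178, -0.0389, -0.9752, 980.5868], [0.0, 0.0, 0.0, 1.0]]
crank_axis [([306.0, 220.8], 0.63)]
grip [([305.5, 233.7], 0.76)]
wheel [([359.5, 220.4], 0.87)]
nose [([359.8, 215.8], 0.69)]
knob [([387.6, 198.1], 0.66)]
lever_pivot [([385.7, 198.5], 0.6)]
ram [([340.9, 209.1], 0.54)]
disc [([337.7, 211.1], 0.4)]
press [([338.0, 227.1], 0.83), ([304.4, 228.9], 0.56)]
1.0
```

```bash
python3 - <<'E'
import cv2
a=cv2.imread("pics/scene0.png");cv2.imwrite("pics/s0c.png",cv2.resize(a[90:310,170:430],None,fx=2.7,fy=2.7,interpolation=2))
a=cv2.imread("pics/top0.png");cv2.imwrite("pics/t0c.png",cv2.resize(a[110:310,240:460],None,fx=2.9,fy=2.9,interpolation=2))
E
```

```text
(no output)
```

View pics/scene0.png

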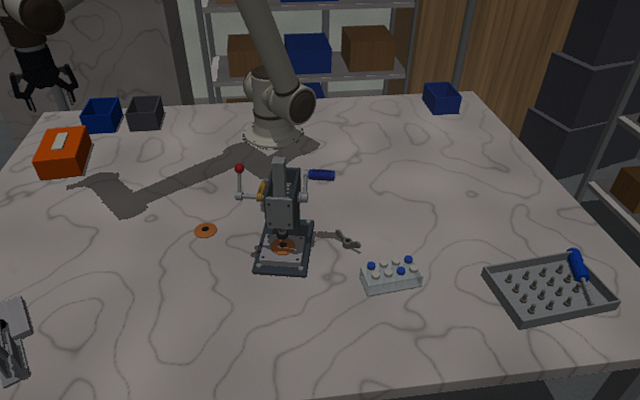

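View pics/top0.png

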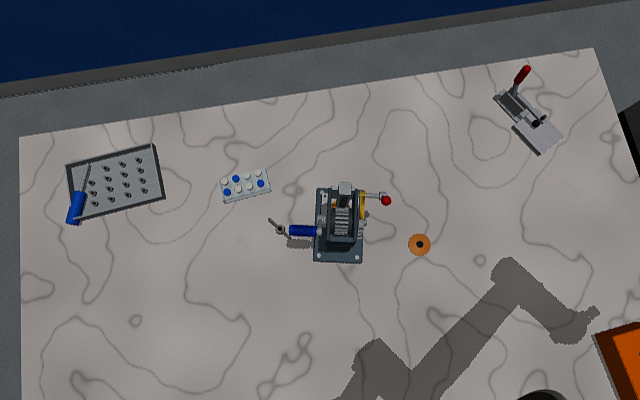

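```bash
cat > h.py <<'E'
import numpy as np
from scipy.optimize import least_squares
from scipy.spatial.transform import Rotation as R
CP={"scene":([[454.118,0,317.892],[0,454.118,199.857],[0,0,1]],[[0.1309,0.9914,0.0087,-158.1264],[0.6091,-0.0735,-0.7897,-234.4999],[-0.7822,0.1087,-0.6134,1602.4744]]),
"top":([[410.378,0,321.56],[0,410.378,204.138],[0,0,1]],[[-0.1705,-0.9854,0.0012,144.8284],[-0.961,0.166,-0.2213,614.546],[0.2178,-0.0389,-0.9752,980.5868]])}
def proj(c,p):
    K,W=map(np.array,CP[c]);q=W[:,:3]@np.asarray(p,float)+W[:,3];q=K@q;return q[:2]/q[2]
def tri(ob):
    f=lambda p:np.concatenate([proj(c,p)-uv for c,uv in ob])
    r=least_squares(f,[500,0,100]);return r.x,np.abs(r.fun).max()
E
python3 - <<'E'
from h import *
O={"crank_axis":([319.9,197.3],[306,220.8]),"wheel":([265.6,193.1],[359.5,220.4]),"nose":([265.8,184.1],[359.8,215.8]),"knob":([238,170.2],[387.6,198.1]),"piv":([239,194.9],[385.7,198.5]),"ram":([277.4,220.3],[340.9,209.1]),"disc":([281,249.6],[337.7,211.1]),"press":([287,239.5],[338,227.1])}
for k,(a,b) in O.items():
    p,e=tri([("scene",a),("top",b)]);print(k,p.round(1),e.round(2))
# fit press pose x,y,yaw with known points
M={"crank_axis":[0,86,150],"disc":[44,0,32],"press":[0,0,0]}
def f(v):
    r=[]
    c,s=np.cos(v[2]),np.sin(v[2])
    for k,m in M.items():
        p=[v[0]+c*m[0]-s*m[1],v[1]+s*m[0]+c*m[1],m[2]]
        for cam,uv in zip(("scene","top"),O[k]): r+=list(proj(cam,p)-uv)
    return np.array(r)
b=None
for y in (0,1.5,3,-1.5):
    q=least_squares(f,[450,0,y],loss="soft_l1")
    if b is None or q.cost<b.cost:b=q
print(b.x,f(b.x).round(1))
E
```

```text
crank_axis [579.2  85.1 149.5] 0.57
wheel [557.5 -38.9 156.7] 0.17
nose [562.8 -37.3 186.5] 0.05
knob [580.6 -95.5 241.7] 0.28
piv [ 592.6 -100.8  183.9] 1.16
ram [600.9 -11.1 106.6] 2.43
disc [613.9  -8.1  23.6] 1.95
press [572.7   4.5  18. ] 0.3
[ 5.70758994e+02  9.18058881e-01 -1.07805009e-01] [ 0.  -0.  -1.2 -0.2  3.4 -2.4  0.5 -0.8 -1.5  4.8  0.9  1.6]
```

View pics/s0c.png

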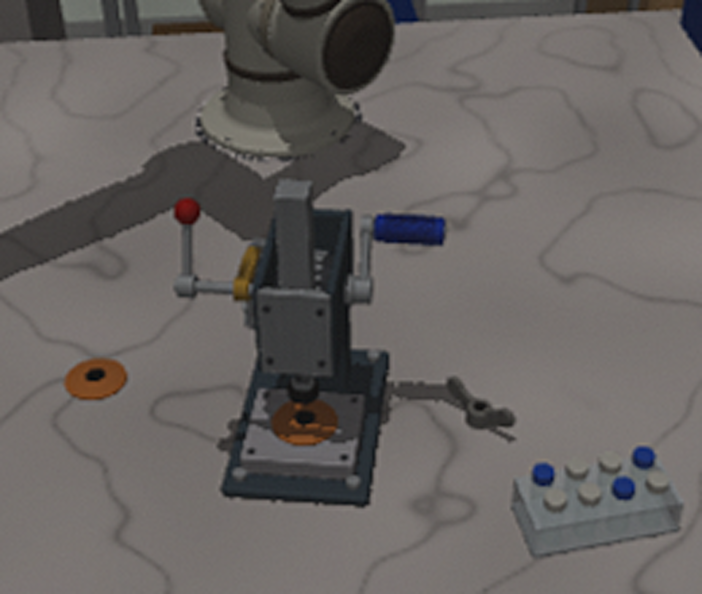

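View pics/t0c.png

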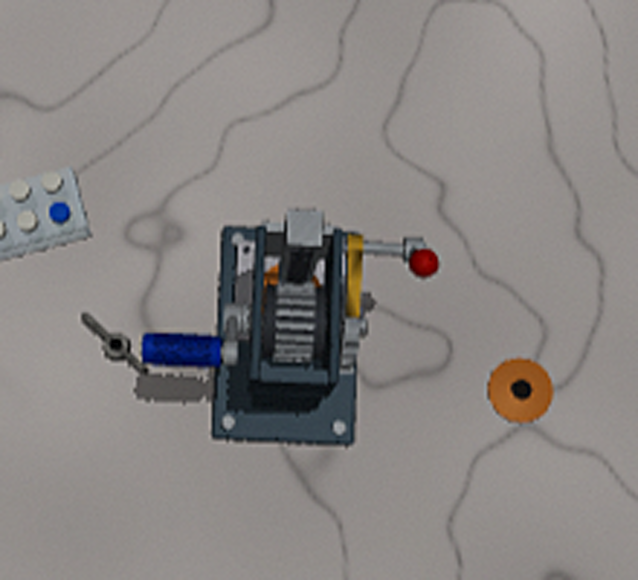

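```bash
cat >> h.py <<'E'
def cloud(c,d,mask):
    K,W=map(np.array,CP[c]);v,u=np.nonzero(mask&(d>0));z=d[v,u]
    q=np.c_[(u-K[0,2])/K[0,0]*z,(v-K[1,2])/K[1,1]*z,z]
    return (q-W[:,3])@W[:,:3], u, v
E
python3 - <<'E'
from h import *
import cv2
box={"scene":(225,140,350,260),"top":(280,180,400,250)}
for c in box:
    im=cv2.imread(f"pics/{c}0.png").astype(int);d=np.load(f"{c}0.npy")
    B,G,Rr=im[...,0],im[...,1],im[...,2]
    m0=np.zeros(d.shape,bool);l,t,r,b=box[c];m0[t:b,l:r]=1
    for n,m in (("blue",(B>1.8*Rr+20)&(B>1.5*G)),("red",(Rr>2*G+30)&(Rr>2*B+30))):
        m=m&m0;P,u,v=cloud(c,d,m)
        print(c,n,m.sum(),"uvc",u.mean().round(1),v.mean().round(1),u.min(),u.max(),v.min(),v.max())
        print(np.median(P,0).round(1),np.percentile(P,5,axis=0).round(1),np.percentile(P,95,axis=0).round(1))
        if n=="blue":
            Q=P-np.median(P,0);k=np.linalg.norm(Q,axis=1)<45;_,_,V=np.linalg.svd(Q[k]-Q[k].mean(0));print("axis",V[0])
E
```

```text
scene blue 167 uvc 321.0 173.6 309 333 170 179
[557.7  91.2 202.8] [550.1  66.  192.7] [566.7 117.4 207.4]
axis [0.21774108 0.97595588 0.00994675]
scene red 50 uvc 238.7 167.0 235 243 164 172
[582.3 -92.1 250.9] [ 577.4 -100.3  244.6] [586.7 -85.4 255.5]
top blue 282 uvc 302.1 230.2 289 316 225 236
[550.   95.8 201.8] [538.4  69.2 196.1] [563.2 121.1 205.7]
axis [-0.21879492 -0.97568987 -0.01257186]
top red 69 uvc 385.7 200.1 381 390 196 204
[575.2 -89.6 249.7] [568.1 -98.  244.9] [584.1 -82.  253.3]
```

```bash
python3 - <<'E'
from h import *
T=lambda x,y:[240+x/2.9,110+y/2.9]
S=lambda x,y:[170+x/2.7,90+y/2.7]
g,e=tri([("scene",[321,173.9]),("top",[302.3,230.2])]);print("grip",g,e)
k,e=tri([("scene",[238.9,167.8]),("top",[386,200])]);print("knob",k,e)
rt,e=tri([("scene",S(293,184)),("top",T(304,224))]);print("ramtop",rt,e)
# v: x,y,yaw, foot x0, foot h
obs=[("scene",[321,173.9],lambda v:[-35.4,86,192.1]),("top",[302.3,230.2],lambda v:[-35.4,86,192.1]),
("scene",S(293,184),lambda v:[44,0,280]),("top",T(304,224),lambda v:[44,0,280]),
("scene",S(305,421),lambda v:[44,0,36]),("top",T(213,442),lambda v:[v[3],65,0]),("top",T(354,444),lambda v:[v[3],-65,0]),("top",T(222,228),lambda v:[v[3]+200,65,v[4]]),
("scene",S(223,495),lambda v:[v[3]+200,-65,0]),("scene",S(368,503),lambda v:[v[3]+200,65,0]),("scene",S(387,353),lambda v:[v[3],65,v[4]])]
def w(v,m):
    c,s=np.cos(v[2]),np.sin(v[2]);return [v[0]+c*m[0]-s*m[1],v[1]+s*m[0]+c*m[1],m[2]]
f=lambda v:np.concatenate([proj(c,w(v,m(v)))-uv for c,uv,m in obs])
q=least_squares(f,[571,0,-.1,-80,12],loss="soft_l1");print(q.x.round(3));print(f(q.x).reshape(-1,2).round(1))
v=q.x;c,s=np.cos(v[2]),np.sin(v[2]);d=k[:2]-v[:2];print("knob local",c*d[0]+s*d[1],-s*d[0]+c*d[1],k[2]); d=g[:2]-v[:2];print("grip local",c*d[0]+s*d[1],-s*d[0]+c*d[1],g[2])
E
```

```text
grip [550.74704912  93.79694362 196.00841352] 0.5971473078770941
knob [576.48157143 -91.97437565 244.77493535] 0.3355749879929988
ramtop [608.87061976  -6.37187761 283.9072731 ] 0.10256971489292255
[ 5.66787e+02  1.95000e+00 -2.08000e-01 -8.84440e+01  5.02600e+00]
[[ 0.4  1.2]
 [ 0.9  0.6]
 [-0.1  1.9]
 [ 0.3 -0. ]
 [-0.1 -1.2]
 [-0.2 -0. ]
 [ 0.4  1.1]
 [-0.3  0.2]
 [-0.3  0.6]
 [ 0.7  1.1]
 [ 0.7 -0.1]]
knob local 28.87321494886278 -89.90065015465144 244.77493534564616
grip local -34.65380341620539 86.55774901959128 196.00841352153978
```

```bash
cat >> h.py <<'E'
PX,PY,YAW=566.8,1.95,-0.208
def l2w(m):
    c,s=np.cos(YAW),np.sin(YAW);return np.array([PX+c*m[0]-s*m[1],PY+s*m[0]+c*m[1],m[2]])
def w2l(p):
    c,s=np.cos(YAW),np.sin(YAW);d=np.array(p[:2])-[PX,PY];return np.array([c*d[0]+s*d[1],-s*d[0]+c*d[1],p[2]])
def tooldirs(a): return np.array([[np.cos(a),np.sin(a),0],[np.sin(a),-np.cos(a),0],[0,0,-1.]])
E
python3 - <<'E'
from h import *
q=[.565536508,.824722508,0,0];Rm=R.from_quat(q/np.linalg.norm(q)).as_matrix();a=np.arctan2(Rm[1,0],Rm[0,0]);print(a,Rm.round(3))
t=l2w([29,-90,224]);print(t,l2w([-35.4,88,173]))
d=t-[225.324,-582.948,231.312];print((tooldirs(a)@d)/10,"turn z deg",-np.degrees(np.pi+YAW-a))
E
```

```text
1.9394245222129742 [[-0.36   0.933  0.   ]
 [ 0.933  0.36   0.   ]
 [ 0.     0.    -1.   ]]
[576.58962245 -92.09872829 224.        ] [550.33531708  95.36345843 173.        ]
[33.13015695 50.45392107  0.7312    ] turn z deg -56.961638054299264
```

Call:
move_arm(targets=[[2.5,4,-5,0,0,-5,100],[5.5,8.5,-9,0,0,-10,165],[8.5,13,-9,0,0,-15,165],[11.5,17.5,-9,0,0,-20,165],[14.5,22,-9,0,0,-25,165],[17.5,26.5,-9,0,0,-30,165],[20.5,31,-9,0,0,-35,165],[23.5,35.5,-9,0,0,-41,165],[26.5,40,-9,0,0,-47,165],[29.5,45,-9,0,0,-53,165],[32,48.5,-9,0,0,-57,165],[33.1,50.5,-9,0,0,-57,165],[33.1,50.5,-9,0,0,-57,165],[33.1,50.5,-9,0,0,-57,165]])

```text
clock: 2.75
position: [576.6, -92.9, 321.4]
ee_rot: [0.104, 0.995, -0.0, -0.0]
contact_force: [-0.8, -0.1, -0.4]
gripper_width: 30.3
```

```bash
cat > st.py <<'E'
from bench import arm
from h import *
s=arm.read_state();p=s["position"];Rm=R.from_quat(s["ee_rot"]).as_matrix()
f=s["contact_force"];c,sn=np.cos(YAW),np.sin(YAW)
print("t",round(s["clock"],2),"local",w2l(p).round(2),"yawerr deg",np.degrees(np.arctan2(Rm[1,0],Rm[0,0])-np.pi-YAW).round(2),"tilt",Rm[:,2].round(3),"Flocal",np.round([c*f[0]+sn*f[1],-sn*f[0]+c*f[1],f[2]],2),"w",round(s["gripper_width"],1),"j",s["joints"].round(2))
E
python3 st.py; python3 - <<'E'
from bench import arm
import cv2
for c in("scene","top"):
    im,d=arm.get_image(c);l,t,r,b={"scene":(170,90,430,290),"top":(240,110,460,290)}[c]
    cv2.imwrite(f"pics/{c}1.png",cv2.resize(im[t:b,l:r],None,fx=2.6,fy=2.6,interpolation=2))
E
```

```text
t 2.75 local [ 29.16 -90.79 321.37] yawerr deg -0.02 tilt [-0. -0. -1.] Flocal [-0.71 -0.27 -0.35] w 30.3 j [ 0.12  0.27  0.06  0.   -1.36 -0.33]
```

View pics/scene1.png

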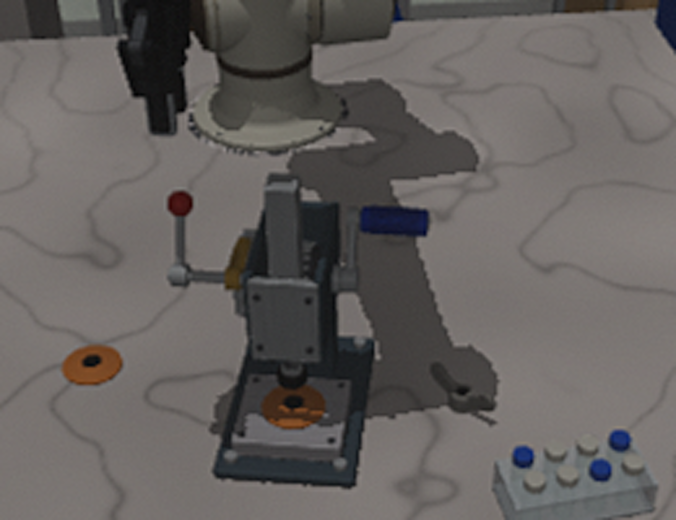

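View pics/top1.png

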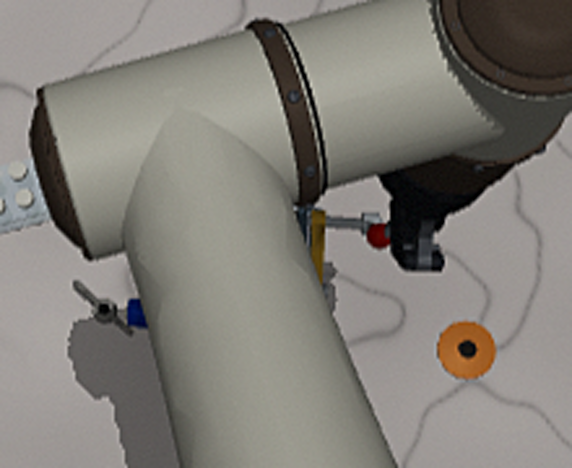

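```bash
python3 - <<'E'
from h import *
for c,o in(("scene",(170,90)),("top",(240,110))):
  for p in ([576.6,-92.9,321.4],[576.6,-92,243]): print(c,(proj(c,p)-o)*2.6)
E
```

```text
scene [169.49601966 122.72456028]
scene [180.18703955 204.21623924]
top [397.552509   209.77063087]
top [380.1111235  234.22742791]
```

```bash
python3 - <<'E'
from h import *
for x in(29-15-12,29-15,29+15,29+27):
  for y in (-102,-80):
    for z in (324,): print(x,y,z,((proj("scene",l2w([x,y,z]))-(170,90))*2.6).round(),((proj("top",l2w([x,y,z]))-(240,110))*2.6).round())
import cv2
a=cv2.imread("pics/scene1.png")[0:240,90:260];cv2.imwrite("pics/z1.png",cv2.resize(a,None,fx=3,fy=3,interpolation=2))
E
```

```text
2 -102 324 [163. 103.] [413. 245.]
2 -80 324 [190. 104.] [384. 244.]
14 -102 324 [160. 110.] [413. 229.]
14 -80 324 [186. 111.] [384. 228.]
44 -102 324 [151. 129.] [413. 190.]
44 -80 324 [179. 130.] [384. 189.]
56 -102 324 [147. 136.] [413. 175.]
56 -80 324 [175. 138.] [384. 174.]
```

View pics/z1.png

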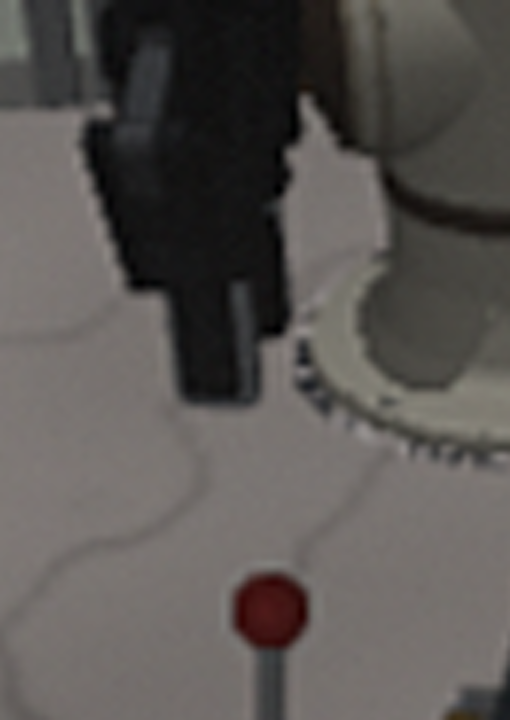

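Call:
move_arm(targets=[[0,0,2.5,0,0,0,165],[0,0,5,0,0,0,165],[0,0,7,0,0,0,165],[0,0,8.7,0,0,0,165],[0,0,9.6,0,0,0,165],[0,0,9.6,0,0,0,165]])

```text
clock: 3.6
position: [576.6, -92.7, 225.1]
ee_rot: [0.104, 0.995, -0.0, -0.0]
contact_force: [-0.9, 0.0, 0.5]
gripper_width: 30.4
```

```bash
python3 st.py
```

```text
t 3.6 local [ 29.18 -90.6  225.14] yawerr deg 0.0 tilt [-0.001 -0.    -1.   ] Flocal [-0.86 -0.16  0.47] w 30.4 j [ 0.12  0.32 -0.11  0.   -1.15 -0.33]
```

Call:
move_arm(targets=[[-0.4,0,0,0,0,0,165],[-0.9,0,0,0,0,0,165],[-1.5,0,0,0,0,0,165],[-2.1,0,-0.2,0,0,0,165],[-2.7,0,-0.2,0,0,0,165],[-3.3,0,-0.2,0,0,0,165],[-3.9,0,-0.1,0,0,0,165],[-4.4,0,0,0,0,0,165],[-4.8,0,0,0,0,0,165],[-4.8,0,0,0,0,0,165]])

```text
clock: 4.85
position: [624.2, -102.0, 224.7]
ee_rot: [0.103, 0.995, 0.0, -0.0]
contact_force: [-1.2, 0.3, -0.3]
gripper_width: 30.5
```

```bash
python3 st.py
```

```text
t 4.85 local [ 77.63 -89.89 224.69] yawerr deg 0.04 tilt [-0.  0. -1.] Flocal [-1.24  0.01 -0.3 ] w 30.5 j [ 0.09  0.4   0.02 -0.   -1.19 -0.3 ]
```

```bash
python3 - <<'E'
from bench import arm
import cv2
for c in("scene","top"):
    im,d=arm.get_image(c);l,t,r,b={"scene":(200,110,340,290),"top":(290,130,430,290)}[c]
    cv2.imwrite(f"pics/{c}2.png",cv2.resize(im[t:b,l:r],None,fx=3.3,fy=3.3,interpolation=2))
E
```

```text
(no output)
```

View pics/scene2.png

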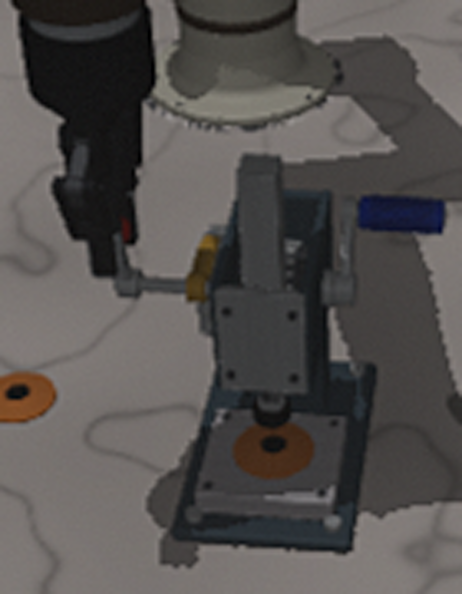

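Call:
move_arm(targets=[[-0.2,0,0,0,0,0,165],[-0.4,0,0,0,0,0,165],[-0.5,0,0,0,0,0,165],[-0.5,0,0,0,0,0,165]])

```text
clock: 5.45
position: [627.0, -102.7, 224.4]
ee_rot: [0.104, 0.995, 0.0, -0.003]
contact_force: [-6.4, 1.4, -1.1]
gripper_width: 29.9
```

```bash
python3 st.py
```

```text
t 5.45 local [ 80.52 -89.95 224.38] yawerr deg 0.03 tilt [-0.005  0.001 -1.   ] Flocal [-6.53  0.02 -1.08] w 29.9 j [ 0.09  0.41  0.03 -0.   -1.2  -0.3 ]
```

Call:
move_arm(targets=[[0.7,0,0,0,0,0,165],[0.7,0,-2,0,0,0,165],[0.7,0,-5,0,0,0,165],[0.7,0,-9,0,0,0,120],[2,2,-10,0,0,0,105],[4,5,-10,0,0,0,105],[6,8.5,-10,0,0,0,105],[8.5,12,-10,0,0,0,105],[10.5,15.5,-10,0,0,0,105],[11.7,18,-9,0,0,0,105],[11.7,18,-6,0,0,0,105],[11.7,18,-3,0,0,0,105],[11.7,18,-3,0,0,0,105]])

```text
clock: 7.08
position: [551.3, 97.1, 254.2]
ee_rot: [0.103, 0.995, -0.0, -0.0]
contact_force: [1.0, -0.4, 0.6]
gripper_width: 50.3
```

```bash
python3 st.py; python3 - <<'E'
from bench import arm
import cv2
for c in("scene","top"):
    im,d=arm.get_image(c);l,t,r,b={"scene":(200,110,380,290),"top":(270,130,430,290)}[c]
    cv2.imwrite(f"pics/{c}3.png",cv2.resize(im[t:b,l:r],None,fx=3.3,fy=3.3,interpolation=2))
E
```

```text
t 7.08 local [-34.82  89.95 254.21] yawerr deg 0.07 tilt [-0.001 -0.001 -1.   ] Flocal [ 1.02 -0.14  0.6 ] w 50.3 j [ 0.46  0.26 -0.12  0.   -1.2  -0.67]
```

View pics/scene3.png

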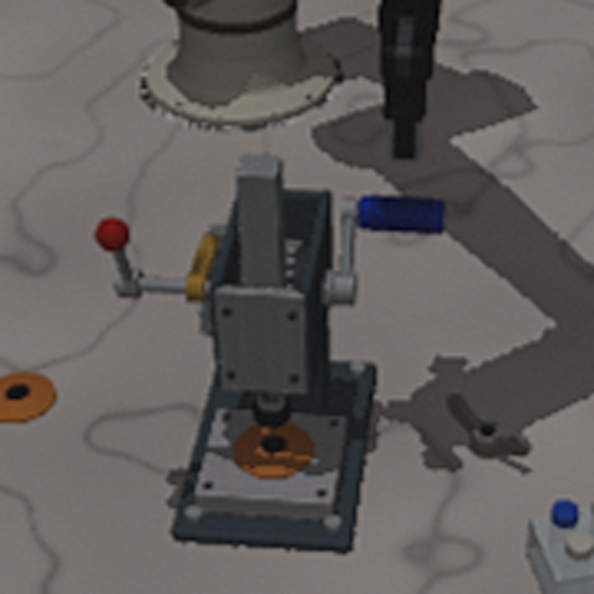

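View pics/top3.png

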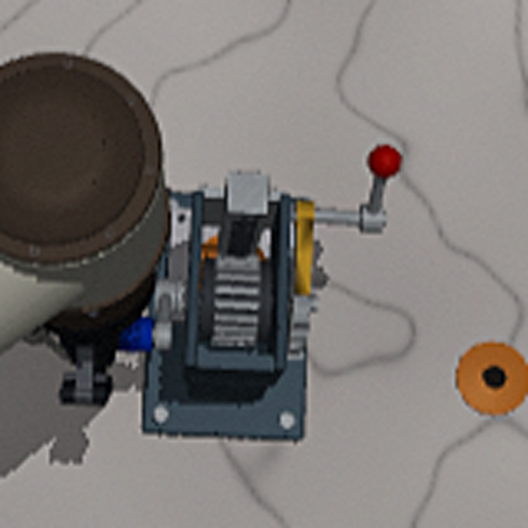

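Call:
move_arm(targets=[[0,0,2.5,0,0,0,105],[0,0,5,0,0,0,105],[0,0,7,0,0,0,105],[0,0,8.2,0,0,0,105],[0,0,8.4,0,0,0,105],[0,0,8.4,0,0,0,150],[0,0,8.4,0,0,0,180],[0,0,8.4,0,0,0,255],[0,0,8.4,0,0,0,255],[0,0,8.4,0,0,0,255]])

```text
clock: 8.43
position: [551.1, 97.6, 172.0]
ee_rot: [0.103, 0.995, 0.0, -0.0]
contact_force: [-5.3, 2.9, 4.4]
gripper_width: 22.2
```

```bash
python3 st.py
```

```text
t 8.43 local [-35.12  90.31 172.05] yawerr deg 0.05 tilt [-0.     0.001 -1.   ] Flocal [-5.83  1.74  4.43] w 22.2 j [ 0.46  0.32 -0.24 -0.   -1.   -0.67]
```

Call:
move_arm(targets=[[0.1,0,0.09,0,0,0,255],[0.23,0,0.21,0,0,0,255],[0.36,0,0.33,0,0,0,255],[0.48,0,0.45,0,0,0,255],[0.6,0,0.58,0,0,0,255],[0.67,0,0.66,0,0,0,255],[0.67,0,0.66,0,0,0,255]])

```text
clock: 9.3
position: [548.6, 98.3, 169.5]
ee_rot: [0.103, 0.995, 0.001, 0.005]
contact_force: [-0.4, -2.4, 14.4]
gripper_width: 22.0
```

```bash
python3 st.py; python3 - <<'E'
from bench import arm
import cv2
for c in("scene","top"):
    im,d=arm.get_image(c);l,t,r,b={"scene":(200,110,380,290),"top":(270,130,430,290)}[c]
    cv2.imwrite(f"pics/{c}4.png",cv2.resize(im[t:b,l:r],None,fx=3.3,fy=3.3,interpolation=2))
    print(arm.tip_of("nose",c)[:2])
E
```

```text
t 9.3 local [-37.74  90.46 169.52] yawerr deg 0.14 tilt [ 0.01  0.   -1.  ] Flocal [ 0.13 -2.44 14.44] w 22.0 j [ 0.47  0.32 -0.26  0.01 -0.98 -0.68]
[{'uv': [317.3, 198.5], 'score': 0.57}, {'uv': [263.5, 174.9], 'score': 0.49}]
[{'uv': [359.2, 212.1], 'score': 0.54}]
```

View pics/scene4.png

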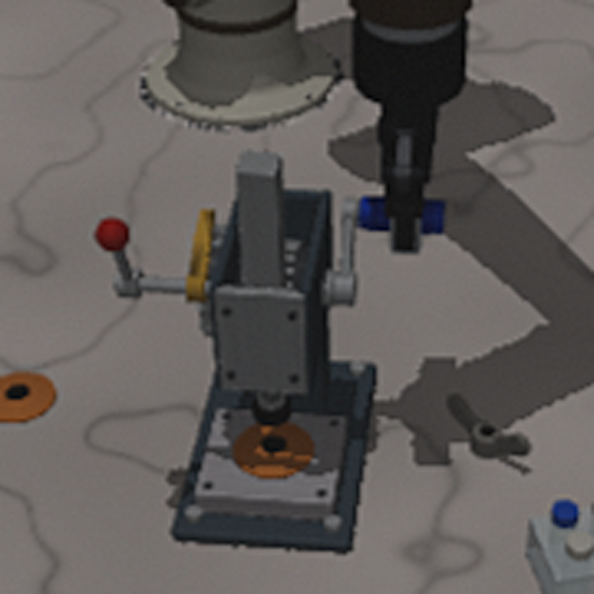

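View pics/top4.png

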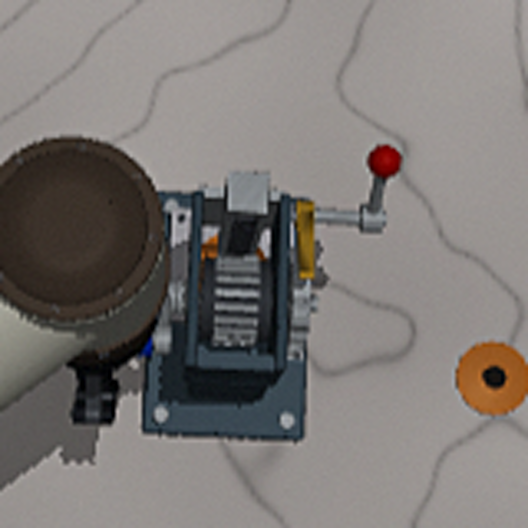

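```bash
python3 st.py
```

```text
t 9.5 local [-37.74  90.45 169.51] yawerr deg 0.14 tilt [ 0.01  0.   -1.  ] Flocal [-0.03 -2.89 14.52] w 22.3 j [ 0.47  0.32 -0.26  0.01 -0.98 -0.68]
```

```bash
python3 - <<'E'
from h import *
for g in (0,10,15,20,25,30): print(g,proj("scene",l2w([58,0,38+g])).round(1), proj("scene",l2w([44,0,38+g])).round(1))
import cv2
a=cv2.imread("pics/scene3.png")[340:530,160:380];cv2.imwrite("pics/z3.png",cv2.resize(a,None,fx=3,fy=3,interpolation=2))
# path
for th in (-43.8,-40,-35,-30,-25,-20,-15,-10,-5,0,5,10,15,20):
    t=np.radians(th);print(th,"drum",round(np.radians(th+40),3),"ram",round(30*np.radians(th+40),1),"tcp",(55*np.sin(t)+.23).round(2),(150+55*np.cos(t)-20.1).round(2))
E
```

```text
0 [282.  248.2] [282.8 244.2]
10 [281.9 245.1] [282.7 241.1]
15 [281.8 243.6] [282.6 239.6]
20 [281.7 242.1] [282.5 238.1]
25 [281.6 240.5] [282.4 236.5]
30 [281.5 239. ] [282.3 235. ]
-43.8 drum -0.066 ram -2.0 tcp -37.84 169.6
-40 drum 0.0 ram 0.0 tcp -35.12 172.03
-35 drum 0.087 ram 2.6 tcp -31.32 174.95
-30 drum 0.175 ram 5.2 tcp -27.27 177.53
-25 drum 0.262 ram 7.9 tcp -23.01 179.75
-20 drum 0.349 ram 10.5 tcp -18.58 181.58
-15 drum 0.436 ram 13.1 tcp -14.01 183.03
-10 drum 0.524 ram 15.7 tcp -9.32 184.06
-5 drum 0.611 ram 18.3 tcp -4.56 184.69
0 drum 0.698 ram 20.9 tcp 0.23 184.9
5 drum 0.785 ram 23.6 tcp 5.02 184.69
10 drum 0.873 ram 26.2 tcp 9.78 184.06
15 drum 0.96 ram 28.8 tcp 14.47 183.03
20 drum 1.047 ram 31.4 tcp 19.04 181.58
```

View pics/z3.png

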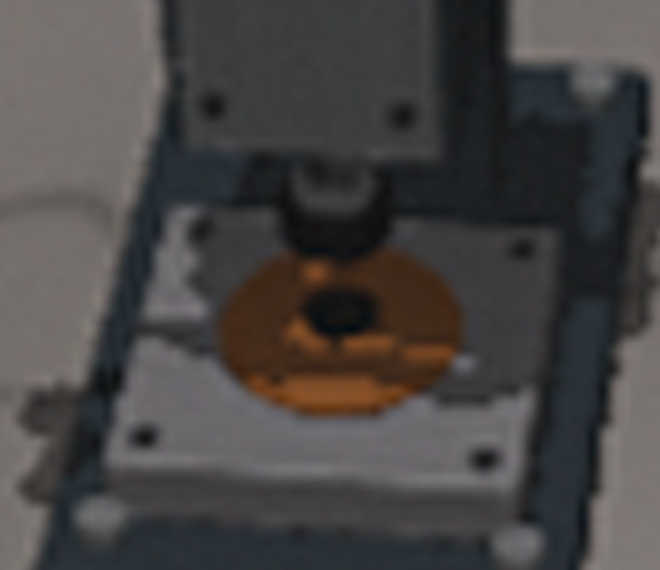

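```bash
cat > path.py <<'E'
import sys
from h import *
a,b,n=float(sys.argv[1]),float(sys.argv[2]),int(sys.argv[3])
t0=np.radians(a)
for i in range(1,n+1):
    t=np.radians(a+(b-a)*i/n);print([round(-5.5*(np.sin(t)-np.sin(t0)),2),0,round(-5.5*(np.cos(t)-np.cos(t0)),2),0,0,0,255],end=", ")
E
python3 path.py -43.8 -25 14
```

```text
[np.float64(-0.09), 0, np.float64(-0.09), 0, 0, 0, 255], [np.float64(-0.19), 0, np.float64(-0.17), 0, 0, 0, 255], [np.float64(-0.29), 0, np.float64(-0.26), 0, 0, 0, 255], [np.float64(-0.39), 0, np.float64(-0.34), 0, 0, 0, 255], [np.float64(-0.49), 0, np.float64(-0.42), 0, 0, 0, 255], [np.float64(-0.59), 0, np.float64(-0.49), 0, 0, 0, 255], [np.float64(-0.7), 0, np.float64(-0.57), 0, 0, 0, 255], [np.float64(-0.81), 0, np.float64(-0.64), 0, 0, 0, 255], [np.float64(-0.92), 0, np.float64(-0.71), 0, 0, 0, 255], [np.float64(-1.03), 0, np.float64(-0.78), 0, 0, 0, 255], [np.float64(-1.14), 0, np.float64(-0.84), 0, 0, 0, 255], [np.float64(-1.25), 0, np.float64(-0.9), 0, 0, 0, 255], [np.float64(-1.37), 0, np.float64(-0.96), 0, 0, 0, 255], [np.float64(-1.48), 0, np.float64(-1.02), 0, 0, 0, 255],
```

Call:
move_arm(targets=[[-0.09,0,-0.09,0,0,0,255],[-0.19,0,-0.17,0,0,0,255],[-0.29,0,-0.26,0,0,0,255],[-0.39,0,-0.34,0,0,0,255],[-0.49,0,-0.42,0,0,0,255],[-0.59,0,-0.49,0,0,0,255],[-0.7,0,-0.57,0,0,0,255],[-0.81,0,-0.64,0,0,0,255],[-0.92,0,-0.71,0,0,0,255],[-1.03,0,-0.78,0,0,0,255],[-1.14,0,-0.84,0,0,0,255],[-1.25,0,-0.9,0,0,0,255],[-1.37,0,-0.96,0,0,0,255],[-1.48,0,-1.02,0,0,0,255]])

```text
clock: 11.25
position: [565.0, 94.6, 180.1]
ee_rot: [0.103, 0.995, 0.001, 0.007]
contact_force: [5.5, -5.4, 10.8]
gripper_width: 22.3
```

```bash
cat >> st.py <<'E'
l=w2l(p);g=np.array([l[0]-.23,l[2]+20.1-150]);th=np.arctan2(g[0],g[1]);fl=np.array([c*f[0]+sn*f[1],f[2]])
print("theta",np.degrees(th).round(1),"ram",(30*(th+np.radians(40))).round(2),"r",np.hypot(*g).round(2),"Ftan",(fl@[np.cos(th),-np.sin(th)]).round(2),"Frad",(fl@[np.sin(th),np.cos(th)]).round(2))
E
python3 st.py;python3 - <<'E'
from bench import arm
import cv2
im,d=arm.get_image("scene");cv2.imwrite("pics/scene5.png",cv2.resize(im[110:290,200:380],None,fx=3.3,fy=3.3,interpolation=2))
E
```

```text
t 11.25 local [-20.94  90.31 180.12] yawerr deg 0.14 tilt [ 0.014 -0.    -1.   ] Flocal [ 6.54 -4.14 10.77] w 22.3 j [ 0.45  0.33 -0.21  0.01 -1.01 -0.66]
theta -22.9 ram 8.98 r 54.5 Ftan 10.21 Frad 7.39
```

View pics/scene5.png

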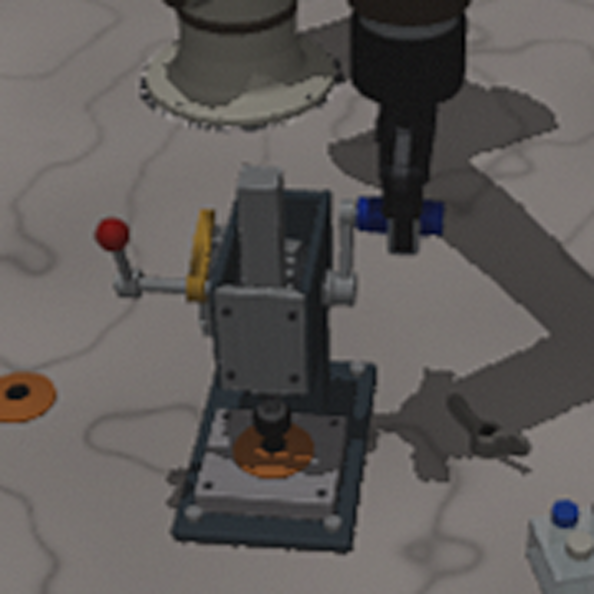

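```bash
python3 path.py -22.9 -14 6; echo;python3 - <<'E'
import cv2
a=cv2.imread("pics/scene5.png")[380:500,180:360];cv2.imwrite("pics/z5.png",cv2.resize(a,None,fx=3.5,fy=3.5,interpolation=2))
E
```

```text
[np.float64(-0.13), 0, np.float64(-0.05), 0, 0, 0, 255], [np.float64(-0.27), 0, np.float64(-0.1), 0, 0, 0, 255], [np.float64(-0.4), 0, np.float64(-0.15), 0, 0, 0, 255], [np.float64(-0.54), 0, np.float64(-0.19), 0, 0, 0, 255], [np.float64(-0.67), 0, np.float64(-0.23), 0, 0, 0, 255], [np.float64(-0.81), 0, np.float64(-0.27), 0, 0, 0, 255],
```

View pics/z5.png

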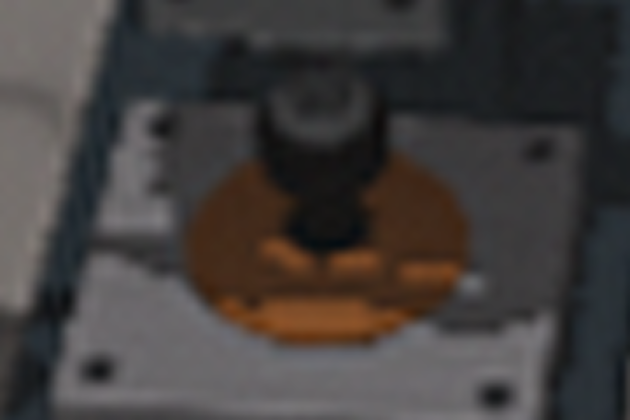

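Call:
move_arm(targets=[[-0.13,0,-0.07,0,0,0,255],[-0.27,0,-0.14,0,0,0,255],[-0.4,0,-0.2,0,0,0,255],[-0.54,0,-0.26,0,0,0,255],[-0.67,0,-0.32,0,0,0,255],[-0.81,0,-0.37,0,0,0,255]])

```text
clock: 12.05
position: [573.0, 92.8, 182.8]
ee_rot: [0.103, 0.995, 0.0, 0.007]
contact_force: [7.3, -5.1, 6.3]
gripper_width: 22.3
```

```bash
python3 st.py; python3 path.py -14 -4 6
```

```text
t 12.05 local [-12.7   90.19 182.76] yawerr deg 0.12 tilt [ 0.014 -0.001 -1.   ] Flocal [ 8.23 -3.45  6.28] w 22.3 j [ 0.44  0.34 -0.19  0.01 -1.03 -0.65]
theta -13.7 ram 13.75 r 54.42 Ftan 9.49 Frad 4.14
[np.float64(-0.16), 0, np.float64(-0.04), 0, 0, 0, 255], [np.float64(-0.31), 0, np.float64(-0.07), 0, 0, 0, 255], [np.float64(-0.47), 0, np.float64(-0.1), 0, 0, 0, 255], [np.float64(-0.63), 0, np.float64(-0.12), 0, 0, 0, 255], [np.float64(-0.79), 0, np.float64(-0.14), 0, 0, 0, 255], [np.float64(-0.95), 0, np.float64(-0.15), 0, 0, 0, 255],
```

Free and even load (tangential about 9.5 N); carry on.

Call:
move_arm(targets=[[-0.16,0,-0.05,0,0,0,255],[-0.31,0,-0.1,0,0,0,255],[-0.47,0,-0.14,0,0,0,255],[-0.63,0,-0.17,0,0,0,255],[-0.79,0,-0.2,0,0,0,255],[-0.95,0,-0.22,0,0,0,255]])

```text
clock: 12.8
position: [582.1, 90.7, 184.1]
ee_rot: [0.103, 0.995, 0.0, 0.007]
contact_force: [9.6, -6.2, 3.5]
gripper_width: 22.3
```

```bash
python3 st.py; python3 path.py -3.8 2.2 4
```

```text
t 12.8 local [ -3.33  90.05 184.11] yawerr deg 0.1 tilt [ 0.013 -0.001 -1.   ] Flocal [10.62 -4.06  3.53] w 22.3 j [ 0.43  0.36 -0.16  0.01 -1.04 -0.64]
theta -3.8 ram 18.98 r 54.32 Ftan 10.83 Frad 2.83
[np.float64(-0.14), 0, np.float64(-0.01), 0, 0, 0, 255], [np.float64(-0.29), 0, np.float64(-0.01), 0, 0, 0, 255], [np.float64(-0.43), 0, np.float64(-0.01), 0, 0, 0, 255], [np.float64(-0.58), 0, np.float64(-0.01), 0, 0, 0, 255],
```

Call:
move_arm(targets=[[-0.14,0,-0.02,0,0,0,255],[-0.28,0,-0.03,0,0,0,255],[-0.42,0,-0.04,0,0,0,255],[-0.55,0,-0.05,0,0,0,255]])

```text
clock: 13.3
position: [587.3, 89.6, 184.1]
ee_rot: [0.103, 0.995, 0.0, 0.006]
contact_force: [10.0, -5.7, 1.1]
gripper_width: 22.4
```

```bash
python3 st.py; python3 path.py 2 6 4;python3 - <<'E'
from bench import arm
import cv2
im,d=arm.get_image("scene");cv2.imwrite("pics/scene6.png",cv2.resize(im[215:270,245:325],None,fx=9,fy=9,interpolation=2))
E
```

```text
t 13.3 local [  2.    90.   184.13] yawerr deg 0.09 tilt [ 0.013 -0.001 -1.   ] Flocal [10.95 -3.53  1.14] w 22.4 j [ 0.43  0.36 -0.15  0.01 -1.04 -0.64]
theta 1.9 ram 21.92 r 54.25 Ftan 10.9 Frad 1.5
[np.float64(-0.1), 0, np.float64(0.0), 0, 0, 0, 255], [np.float64(-0.19), 0, np.float64(0.01), 0, 0, 0, 255], [np.float64(-0.29), 0, np.float64(0.02), 0, 0, 0, 255], [np.float64(-0.38), 0, np.float64(0.03), 0, 0, 0, 255],
```

View pics/scene6.png

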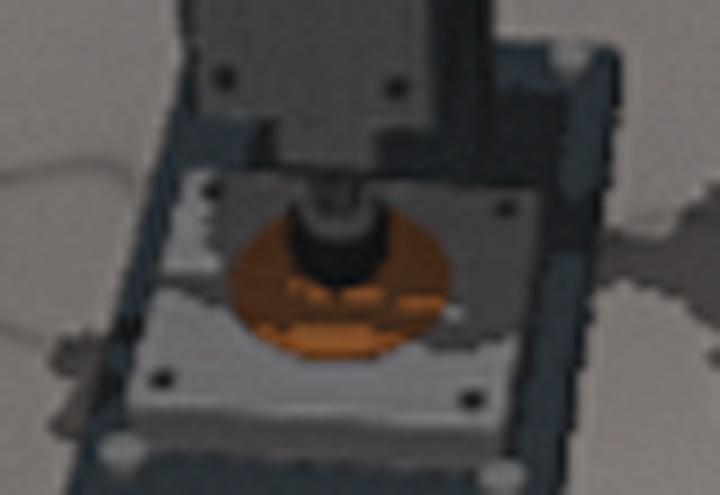

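Call:
move_arm(targets=[[-0.08,0,0,0,0,0,255],[-0.16,0,0,0,0,0,255],[-0.24,0,0.01,0,0,0,255],[-0.32,0,0.01,0,0,0,255]])

```text
clock: 13.85
position: [590.4, 88.9, 183.8]
ee_rot: [0.103, 0.995, 0.0, 0.006]
contact_force: [9.5, -5.9, 1.3]
gripper_width: 22.3
```

```bash
python3 st.py
```

```text
t 13.85 local [  5.17  89.93 183.85] yawerr deg 0.09 tilt [ 0.012 -0.001 -1.   ] Flocal [10.55 -3.79  1.27] w 22.3 j [ 0.42  0.37 -0.14  0.01 -1.05 -0.63]
theta 5.2 ram 23.68 r 54.17 Ftan 10.39 Frad 2.22
```

Call:
move_arm(targets=[[-0.06,0,0,0,0,0,255],[-0.12,0,0.01,0,0,0,255],[-0.18,0,0.02,0,0,0,255],[-0.18,0,0.02,0,0,0,255]])

```text
clock: 14.35
position: [592.0, 88.6, 183.7]
ee_rot: [0.103, 0.995, 0.0, 0.006]
contact_force: [8.1, -4.7, 0.6]
gripper_width: 22.3
```

```bash
python3 st.py
```

```text
t 14.35 local [  6.73  89.94 183.65] yawerr deg 0.08 tilt [ 0.012 -0.001 -1.   ] Flocal [ 8.87 -2.97  0.62] w 22.3 j [ 0.42  0.37 -0.14  0.01 -1.05 -0.63]
theta 6.9 ram 24.55 r 54.14 Ftan 8.73 Frad 1.68
```

Call:
move_arm(targets=[[-0.05,0,0,0,0,0,255],[-0.1,0,0.01,0,0,0,255],[-0.15,0,0.02,0,0,0,255],[-0.15,0,0.02,0,0,0,255]])

```text
clock: 14.85
position: [592.0, 88.5, 183.6]
ee_rot: [0.103, 0.995, 0.0, 0.005]
contact_force: [4.2, -3.4, 5.0]
gripper_width: 22.3
```

```bash
python3 st.py
```

```text
t 14.85 local [  6.8   89.91 183.59] yawerr deg 0.08 tilt [ 0.009 -0.001 -1.   ] Flocal [ 4.86 -2.5   4.98] w 22.3 j [ 0.42  0.37 -0.14  0.01 -1.05 -0.63]
theta 7.0 ram 24.6 r 54.09 Ftan 4.22 Frad 5.53
```

Call:
move_arm(targets=[[-0.05,0,-0.05,0,0,0,255],[-0.1,0,-0.1,0,0,0,255],[-0.1,0,-0.1,0,0,0,255]])

```text
clock: 15.22
position: [592.0, 88.5, 183.6]
ee_rot: [0.103, 0.995, 0.0, 0.003]
contact_force: [4.1, -4.4, 3.3]
gripper_width: 22.4
```

```bash
python3 st.py
```

```text
t 15.22 local [  6.75  89.9  183.6 ] yawerr deg 0.07 tilt [ 0.006 -0.001 -1.   ] Flocal [ 4.91 -3.42  3.3 ] w 22.4 j [ 0.42  0.37 -0.14  0.   -1.06 -0.63]
theta 6.9 ram 24.57 r 54.1 Ftan 4.48 Frad 3.87
```

Call:
move_arm(targets=[[-0.07,0,-0.04,0,0,0,255],[-0.14,0,-0.08,0,0,0,255],[-0.2,0,-0.12,0,0,0,255],[-0.2,0,-0.12,0,0,0,255]])

```text
clock: 15.72
position: [591.9, 88.5, 183.6]
ee_rot: [0.103, 0.995, -0.0, 0.001]
contact_force: [4.0, -4.4, 5.3]
gripper_width: 22.5
```

```bash
python3 st.py
```

```text
t 15.72 local [  6.65  89.9  183.58] yawerr deg 0.06 tilt [ 0.001 -0.    -1.   ] Flocal [ 4.79 -3.46  5.3 ] w 22.5 j [ 0.42  0.38 -0.13  0.   -1.06 -0.63]
theta 6.8 ram 24.52 r 54.06 Ftan 4.12 Frad 5.83
```

Call:
move_arm(targets=[[-0.06,0,0,0,0,0,255],[-0.12,0,0,0,0,0,255],[-0.12,0,0,0,0,0,255]])

```text
clock: 16.1
position: [591.9, 88.5, 183.5]
ee_rot: [0.103, 0.995, -0.0, -0.0]
contact_force: [0.4, -3.1, 7.1]
gripper_width: 22.7
```

```bash
python3 st.py; python3 - <<'E'
from bench import arm
import cv2
print(arm.read_state()["wrist_torque"])
im,d=arm.get_image("scene");cv2.imwrite("pics/scene7.png",cv2.resize(im[120:270,225:335],None,fx=5,fy=5,interpolation=2)[:, :550])
im=im[215:270,245:325];cv2.imwrite("pics/scene7b.png",cv2.resize(im,None,fx=9,fy=9,interpolation=2))
E
```

```text
t 16.1 local [  6.71  89.86 183.54] yawerr deg 0.06 tilt [-0.001 -0.    -1.   ] Flocal [ 1.02 -2.95  7.11] w 22.7 j [ 0.42  0.38 -0.13 -0.   -1.07 -0.63]
theta 6.9 ram 24.55 r 54.04 Ftan 0.16 Frad 7.18
[-0.7310663  -0.06490889 -0.10597981]
```

View pics/scene7b.png

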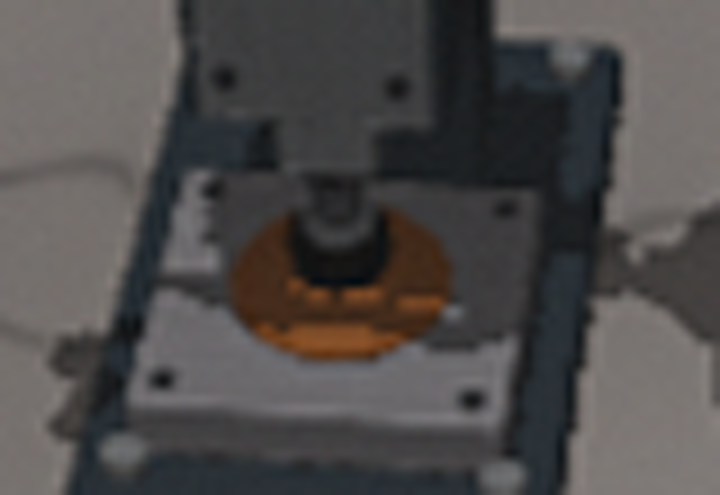

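Call:
move_arm(targets=[[0,0,0,0,0,0,120],[0,0,0,0,0,0,90],[0,0,0,0,0,0,90],[0,0,0,0,0,0,90]])

```text
clock: 16.65
position: [592.1, 88.7, 182.6]
ee_rot: [0.103, 0.995, -0.0, -0.0]
contact_force: [0.6, 0.1, 0.1]
gripper_width: 55.4
```

```bash
python3 st.py
```

```text
t 16.65 local [  6.89  90.07 182.58] yawerr deg 0.05 tilt [-0.001 -0.    -1.   ] Flocal [0.6  0.23 0.07] w 55.4 j [ 0.42  0.38 -0.13 -0.   -1.06 -0.63]
theta 7.2 ram 24.71 r 53.1 Ftan 0.59 Frad 0.15
```

Call:
move_arm(targets=[[0,0,-1.5,0,0,0,90],[0,0,-4.5,0,0,0,90],[0,0,-8.5,0,0,0,90],[0,0,-12.5,0,0,0,90],[0,0,-14.2,0,0,0,120],[-1.2,-3,-14.2,0,0,0,165],[-2.6,-6.5,-14.2,0,0,0,165],[-4,-10,-14.2,0,0,0,165],[-5.4,-13.5,-14.2,0,0,0,165],[-6.6,-16.5,-14.2,0,0,0,165],[-7.1,-18,-14.2,0,0,0,165],[-7.1,-18,-14.2,0,0,0,165],[-7.1,-18,-14.2,0,0,0,165]])

```text
clock: 18.27
position: [624.8, -101.3, 325.4]
ee_rot: [0.103, 0.995, 0.0, 0.0]
contact_force: [0.0, -0.6, -0.7]
gripper_width: 30.3
```

```bash
python3 st.py; python3 - <<'E'
from bench import arm
import cv2
im,d=arm.get_image("scene");cv2.imwrite("pics/scene8.png",cv2.resize(im[90:280,200:380],None,fx=3.1,fy=3.1,interpolation=2))
print(arm.tip_of("knob","scene")[:2])
E
```

```text
t 18.27 local [ 78.1  -89.07 325.37] yawerr deg 0.1 tilt [ 0.  0. -1.] Flocal [ 0.14 -0.58 -0.75] w 30.3 j [ 0.09  0.35  0.19 -0.   -1.41 -0.3 ]
theta 21.7 ram 32.32 r 210.41 Ftan 0.4 Frad -0.64
[{'uv': [233.9, 181.3], 'score': 0.73}, {'uv': [282.1, 248.9], 'score': 0.72}]
```

View pics/scene8.png

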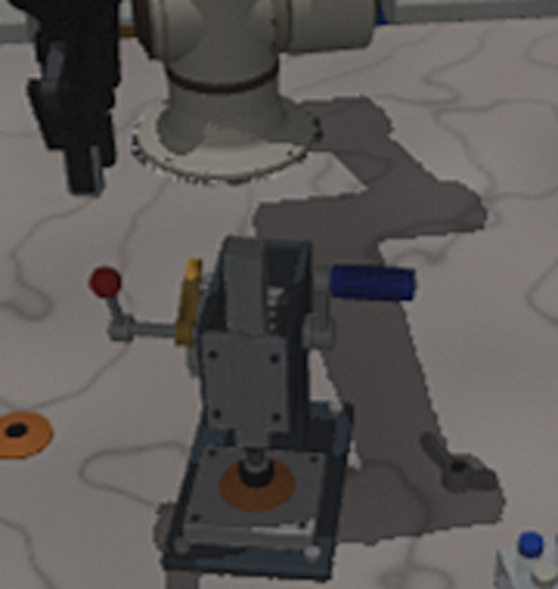

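Call:
move_arm(targets=[[0,-0.1,2.5,0,0,0,165],[0,-0.1,5,0,0,0,165],[0,-0.1,7.5,0,0,0,165],[0,-0.1,9.2,0,0,0,165],[0,-0.1,10,0,0,0,165],[0,-0.1,10,0,0,0,165]])

```text
clock: 19.12
position: [624.8, -103.0, 225.0]
ee_rot: [0.103, 0.995, -0.0, -0.0]
contact_force: [0.3, -0.7, 0.3]
gripper_width: 30.0
```

```bash
python3 st.py
```

```text
t 19.12 local [ 78.42 -90.73 225.  ] yawerr deg 0.07 tilt [-0. -0. -1.] Flocal [ 0.38 -0.58  0.31] w 30.0 j [ 0.09  0.4   0.02  0.   -1.19 -0.3 ]
theta 39.4 ram 41.59 r 123.12 Ftan 0.1 Frad 0.48
```

Call:
move_arm(targets=[[0.4,0,0,0,0,0,165],[0.9,0,0,0,0,0,165],[1.5,0,-0.1,0,0,0,165],[2.1,0,-0.2,0,0,0,165],[2.7,0,-0.2,0,0,0,165],[3.3,0,-0.2,0,0,0,165],[3.9,0,-0.1,0,0,0,165],[4.5,0,0,0,0,0,165],[5,0,0,0,0,0,165],[5,0,0,0,0,0,165]])

```text
clock: 20.38
position: [574.6, -92.7, 224.3]
ee_rot: [0.103, 0.995, 0.0, -0.001]
contact_force: [0.9, 0.5, -0.6]
gripper_width: 30.1
```

```bash
python3 st.py
```

```text
t 20.38 local [ 27.21 -91.02 224.26] yawerr deg 0.04 tilt [-0.003  0.    -1.   ] Flocal [ 0.81  0.66 -0.64] w 30.1 j [ 0.12  0.32 -0.11 -0.   -1.15 -0.32]
theta 16.0 ram 29.3 r 98.14 Ftan 0.95 Frad -0.39
```

Call:
move_arm(targets=[[0.2,0,0,0,0,0,165],[0.4,0,0,0,0,0,165],[0.5,0,0,0,0,0,165],[0.5,0,0,0,0,0,165]])

```text
clock: 20.88
position: [571.2, -91.9, 225.2]
ee_rot: [0.103, 0.995, 0.0, 0.0]
contact_force: [4.1, -0.4, -1.6]
gripper_width: 30.0
```

```bash
python3 st.py
```

```text
t 20.88 local [ 23.7 -90.9 225.2] yawerr deg 0.05 tilt [ 0.001 -0.    -1.   ] Flocal [ 4.07  0.42 -1.63] w 30.0 j [ 0.12  0.31 -0.12  0.   -1.14 -0.33]
theta 13.8 ram 28.19 r 98.14 Ftan 4.34 Frad -0.61
```

Call:
move_arm(targets=[[0.1,0,0,0,0,0,165],[0.2,0,0,0,0,0,165],[0.2,0,0,0,0,0,165]])

```text
clock: 21.25
position: [571.0, -91.7, 225.3]
ee_rot: [0.103, 0.995, 0.0, 0.002]
contact_force: [8.8, -3.7, -3.5]
gripper_width: 30.2
```

```bash
python3 st.py
```

```text
t 21.25 local [ 23.41 -90.8  225.25] yawerr deg 0.05 tilt [ 0.005 -0.001 -1.   ] Flocal [ 9.41 -1.76 -3.46] w 30.2 j [ 0.12  0.31 -0.12  0.   -1.13 -0.33]
theta 13.7 ram 28.1 r 98.13 Ftan 9.96 Frad -1.14
```

At the stop. Back off, rise clear, then check.

Call:
move_arm(targets=[[-0.6,0,0,0,0,0,165],[-0.6,0,-2,0,0,0,165],[-0.6,0,-5,0,0,0,165],[-0.6,-1,-9,0,0,0,165],[-0.6,-4,-11,0,0,0,165],[-0.6,-8,-11,0,0,0,165],[-0.6,-13,-11,0,0,0,165],[1,-18,-11,0,0,0,165],[3,-22,-11,0,0,0,165],[3,-22,-11,0,0,0,165],[3,-22,-11,0,0,0,165]])

```text
clock: 22.62
position: [493.7, -300.3, 334.8]
ee_rot: [0.104, 0.995, 0.0, -0.001]
contact_force: [0.9, -0.1, 0.6]
gripper_width: 30.2
```

```bash
python3 st.py; python3 - <<'E'
from bench import arm
import cv2
im,d=arm.get_image("scene");cv2.imwrite("pics/scene9.png",cv2.resize(im[100:280,200:380],None,fx=3.3,fy=3.3,interpolation=2))
print(arm.tip_of("nose","scene")[:2],arm.tip_of("knob","scene")[:1])
im,d=arm.get_image("top");cv2.imwrite("pics/top9.png",cv2.resize(im[130:290,240:440],None,fx=3.3,fy=3.3,interpolation=2))
print(arm.tip_of("nose","top")[:2])
E
```

```text
t 22.62 local [  -9.12 -310.79  334.77] yawerr deg 0.03 tilt [-0.002  0.001 -1.   ] Flocal [0.92 0.12 0.61] w 30.2 j [-0.27  0.25  0.07 -0.   -1.39  0.06]
theta -2.6 ram 19.58 r 205.09 Ftan 0.95 Frad 0.57
[{'uv': [347.3, 245.8], 'score': 0.73}, {'uv': [265.6, 184.0], 'score': 0.5}] [{'uv': [240.2, 168.5], 'score': 0.86}]
[{'uv': [357.7, 220.2], 'score': 0.5}]
```

View pics/scene9.png

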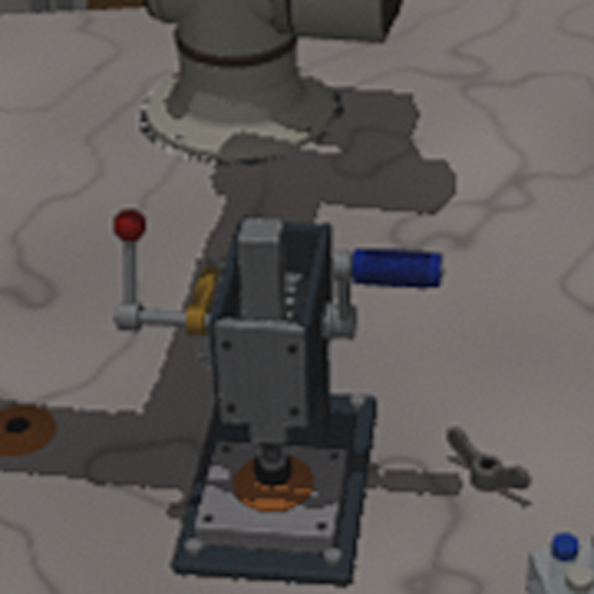

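View pics/top9.png

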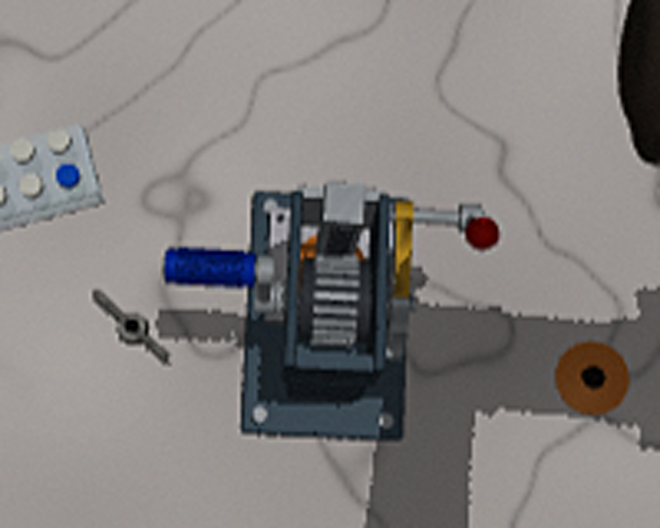

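```bash
python3 -c "
from bench import arm
print(arm.job_done(), arm.read_state()['clock'])"
```

```text
the job is handed in; nothing more can be done
the job is handed in; nothing more can be done
```

The ram is down on the disc spring under its own weight, the crank is free and the pawl is back among the teeth. The job was handed in at about 23 s of the 69 s allowed.

- **Freeing the pawl:** I pushed the red lever out to its stop, gripped the crank and eased it about 0.07 rad the raising way. The picture showed the pawl lifted clear.
- **Lowering:** I carried the handle round with about 9–11 N on it. From about 24.5 mm of ram travel the handle stayed put. I eased the tangential load to about 0 N, then let go, and the handle did not move.
- **Closing up:** I pushed the lever back in until the force at its stop reached about 9 N, then drew the arm away.

**Last checks:**
- The pawl nose is back at its starting image row (184) and the lever is in.
- The disc is centred under the tip.
- The wing nut is where it started. The vial rack and spare disc look undisturbed, but I did not measure them.

**Disagreements:**
- The pictures had put contact at about 28 mm of travel, against the 24.5 mm felt. I went by the force.
- The network's best guess for the nose in the last scene picture (347, 246) was wrong. I used its second guess, which matched the picture.
- While I settled the tip, the tool pressed the handle towards the shaft with up to 7 N, which does not load the disc.

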